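Snap the retaining clip onto a slicer's adjusting pin

ROBOT

A 6-joint arm with a two-finger parallel gripper is mounted at the origin on a cart in front of the work surface, level with it; the furniture and walls round the work are solid. World frame = base frame: x ahead of the robot, y to its left, z up, the work surface at z = 0. Lengths are in mm, angles in degrees, forces in N, time in s.
With the tool pointing down it reaches from about 300 to 850 mm from the base axis. Payload 4.2 kg.
Tool frame: the origin (TCP) lies between the finger pads; the fingertips stand 14 mm ahead of it and the grasp point (between the pads) lies 5 mm behind it (env.finger_overhang is the distance from the TCP to the fingertips, in mm); z points along the fingers, y is the line along which they close (so a half turn about z gives the same grasp; the last joint's range is limited). The gripper opens to 91 mm and grips with 3 to 60 N. Pads are 32 mm wide; open, the fingers measure 118 mm over their backs; the gripper's body (76 mm by 178 mm) begins 60 mm behind the grasp point.
Start: joints at [65.374, 18.312, 89.639, -0, 72.044, -1.146], TCP at [229.1, 527.408, 193.776] pointing down, gripper open.
Joint ranges: [-177.97, 177.97], [-48.28, 115.42], [12.27, 149.76], [-77.06, 257.06], [2.81, 150.46], [-146.56, 146.56]. Speed limits (degrees/s): [147.25, 147.25, 180, 180, 180, 180].

INTERFACE

Orientations are given as [roll, pitch, yaw] about the fixed x, y, z axes, in that order (R = Rz(yaw) Ry(pitch) Rx(roll)).
In Python, from workcell import status, cams, env, finder gives the robot as it stands.
- The arm moves only by the tool apply_moves, never from a script. Its argument "increments" is a list of rows, each a list of 7 numbers: the opening, from -1 (shut) to 1 (fully open), then the shift along the world's x, y, z in m, then the turn, a rotation vector about the world's x, y, z in degrees. In form: [[gripper, x, y, z, ax, ay, az], ...]. A call has 1 to 5 rows; each row shifts and turns the commanded pose from where the row before left it; what a row does not reach is not made up. A row lasts 1/12 s, in which the tool goes at most 41.7 mm and 7.16 degrees, less where a joint would pass 70% of its speed; a pose out of reach is approached as far as the arm can. A call with a gripper value outside its range is refused whole. The fingers move at their own pace and stop on an object; "newtons" is the grip in N (left out, the last holds). Time passes only in rows, so rows that do not move let the fingers close. It gives the time, the measured TCP pose, the force, the opening and the grip force at its end, in the units of the state.
- status.state(): the state, without advancing time (a new reading comes with each control period).
- cams.grab_frame(name): name is "side" or "top"; returns a dict with "color" (420x560x3 uint8, red, green, blue), "intrinsics" (3x3 intrinsics, pixels), "k1" (the pictures are not rectified: a ray, as slopes to the right and down, at radius r is drawn at 1 + k1 r^2 times it, then the intrinsics apply), "R" (3x3) and "t" (3): a world point X has camera coordinates R X + t. Camera axes: x right, y down, z forward; pixel columns grow to the right and rows downward; lengths in mm; the calibration is good to about 2 mm. A picture is of the moment at which its call begins. There is no depth.
- env.job_done(): hands the job in; it is judged then, once.
Trained networks look in the newest picture that a camera, given by its name, has taken for a name from the list of things; names that differ only in an ending like _2 or _b are one class to them, and where a whole thing is asked for, a point or a joint stands for the part that bears it (a point fixed in the world has none). Each returns a list of dicts, best first, with "score" (0 to 1); they miss things now and then, are a little off and sometimes report something else, mostly with a low value. They report only what shows in the picture. A call takes as long as a camera call.
- finder.boxes_of(query, camera): "rect" ([left, top, width, height] in pixels, round what is visible of it).
- finder.trace(query, camera): "pixels" (420x560 bool, what is visible of it) and "rect" ([left, top, width, height] in pixels, round what is visible of it).
The state is a dict: "time_s": time; "qpos": joint angles; "qvel": joint speeds; "effort": joint torques, N m; "ee_pos": TCP position; "ee_rot": TCP orientation; "force": force on the tool from outside, world axes, zero at the start; "torque": the same for the moment, N m; "gripper_width": finger opening in mm; "gripper_force": force on a finger pad.
Only numpy, scipy, OpenCV 4.12 (cv2) and the standard library are available. Lean on these libraries where they do the work, as an engineer would, in place of code of your own. Each camera call takes 0.05 s, during which the arm holds its last target. There are 200 camera calls.

TASK

The mandoline slicer on the range has lost its retaining clip from the adjusting pin. Pick up the fork tool, push the split clip along its guide and sideways onto the neck of the pin with the fork's prongs until it snaps fully home - push slowly by feel, because the pin gives way in its slot before it holds, and do not go on forcing the clip once it is home - and then stand the fork tool upright on the bare range top and let go of it. Do not touch the clip with the gripper, and leave the things standing around undisturbed.

Things in the scene. Friction and masses are not known exactly. Their poses are not given: they have to be found in the camera images.
- slicer: Mandoline slicer, fixed: grey plastic board on the range, deck 25 mm above the range top. Origin on the range top under the near end of the pin's slot; x runs level along the board from the clip's guide towards blade and black loop handle, z up. Board from x = -110 to +180 mm (handle to 211), y = +-55 mm; low fences along the sides, top 31 mm above the range top.
- guide_start (a point): Middle of the open rear end of the clip's guide, at deck height, slicer's axes. The guide is two steel rails, 5 mm high, 37 mm apart inside, running along the slicer's x axis from here for 95 mm towards the pin.
- pin_neck (a point): Axis of the steel pin's neck, at deck height: neck 16 mm in diameter and 8 mm high under a 26 mm head, top 14.5 mm above the deck, on the slicer's centre line (y = 0). Pushed along the slicer's +x the pin gives way in its slot with about 2 N of drag, by anything from 2 mm to some centimetres, until a hidden stop holds it; how far differs each time and cannot be seen.
- clip: Split spring clip, plain steel, loose, 6 mm thick, 34 mm wide, flat on the deck in the guide, opening towards the pin. Origin on its underside where the neck's axis lies when home; x out through the opening (along slicer x within a few degrees), z up. Two sprung jaws reach to x = 12 mm, 13 mm apart at the tips, and spring open over the neck; the neck bottoms at x = -8 mm.
- clip_back (a point): Middle of the rear face of the clip's solid back bar, 20 mm behind the clip's origin, 3 mm above the deck; the prongs push here, either side of a tongue 8 mm wide that reaches 10.5 mm further back. Snapping on takes a push of about 7 to 10 N, then falls as it jumps on; once home the push rises steadily. More than 22 N spoils the clip.
- fork: Fork tool, loose, 0.12 kg, standing upright on its flat steel blade. Origin on the underside below the middle of the handle, z up along the handle, x forward along the prongs. Pale wooden handle 20 mm (x) by 28 mm (y), from 9 to 64 mm above the underside. Blade 5 mm thick, 30 mm wide, from x = -22 mm to the prong tips. To push, hold it upright with the underside about 2 mm above the deck.
- fork_tips (a point): Between the tips of the fork's two prongs, 44 mm ahead of the fork's origin, 2.5 mm above its underside. Each prong is 8 mm wide and 14 mm long; the gap between them is 14 mm wide.
- salt_shaker: Bystander: glass salt shaker, 44 mm across, 90 mm high; origin at the centre of its underside.
- spice_jar_a: Bystander: spice jar with a yellow cap, 42 mm across, 106 mm high; origin at the centre of its underside.
- tin_a: Bystander: small food tin, 58 mm across, 72 mm high; origin at the centre of its underside.
- teaspoon: Bystander: teaspoon lying flat, 139 x 30 mm, 10 mm high; origin at the centre of its underside.

How it is judged:
By the outcome, as a careful person would: the job done as asked, in the order asked, and still so for the second after the job is handed in, with the robot touching nothing.
It also fails if it takes over 67 s, if anything falls off the work surface, if the arm or the gripper's body presses on something with over 40 N, if the wrist force passes 120 N, or if a joint passes its speed limit or range.

## Working session

There is one attempt and no reset: what is moved stays moved. The work goes in short steps, Python scripts to look and compute and a tool call to move; the robot and the scene stay as the last step left them, time stands still between calls to the robot, and variables do not carry over. Pictures are saved under pics/ and viewed, at most 10 in all, crops included, and the job is handed in when it is done.

Besides the shell and the picture viewer there is one more tool, called in YAML: its name, and indented under it one key for each argument. apply_moves: Moves the arm, as the interface text tells. Its arguments: {"type":"object","properties":{"increments":{"type":"array","items":{"type":"array","items":{"type":"number"}}},"newtons":{"type":"number"}},"required":["increments"]}

```bash
ls; mkdir -p pics; cat > h.py <<'E'
import numpy as np, cv2
from workcell import status, cams, env, finder
def px2ray(f,p):
    K=np.array(f["intrinsics"]);k1=f["k1"]
    d=np.array([(p[0]-K[0,2])/K[0,0],(p[1]-K[1,2])/K[1,1]]);u=d.copy()
    for _ in range(30): u=d/(1+k1*(u@u))
    R=np.array(f["R"]);t=np.array(f["t"])
    return -R.T@t, R.T@np.array([u[0],u[1],1.0])
def at_z(f,p,z):
    c,d=px2ray(f,p); return c+d*(z-c[2])/d[2]
def proj(f,X):
    x=np.array(f["R"])@np.array(X,float)+np.array(f["t"]);u=x[:2]/x[2];u=u*(1+f["k1"]*(u@u))
    K=np.array(f["intrinsics"]);return np.array([K[0,0]*u[0]+K[0,2],K[1,1]*u[1]+K[1,2]])
def save(f,n,crop=None,s=1):
    im=f["color"][:,:,::-1]
    if crop: x,y,w,h=crop; im=im[y:y+h,x:x+w]
    cv2.imwrite("pics/"+n,cv2.resize(im,None,fx=s,fy=s,interpolation=cv2.INTER_CUBIC))
E
python3 - <<'E'
from h import *
s=status.state();print(s)
for c in("top","side"):
    f=cams.grab_frame(c);save(f,c+"0.png",s=1.4)
    print(c,-np.array(f["R"]).T@np.array(f["t"]))
    for q in["slicer","pin_neck","clip","fork","fork_tips","clip_back","salt_shaker","spice_jar_a","tin_a","teaspoon"]:
        print(q,[(np.round(r["rect"]),round(r["score"],2)) for r in finder.boxes_of(q,c)][:3])
E
```

```text
pics
{'time_s': 0.0, 'qpos': array([ 6.53741995e+01,  1.83509236e+01,  8.97062354e+01, -1.81914292e-03,
        7.20441869e+01, -1.14626097e+00]), 'qvel': array([ 0.00407364,  0.06919283,  0.0462136 , -0.03400828, -0.01220185,
       -0.0067208 ]), 'effort': array([ 6.48019450e-04, -4.12464058e+01, -2.31977212e+01,  7.28400098e-02,
        4.55068960e-02, -1.37370989e-04]), 'ee_pos': array([228.87808183, 526.89156624, 192.9286676 ]), 'ee_rot': array([-1.79898640e+02, -2.98194789e-04,  1.56521023e+02]), 'force': array([-1.67584496, -0.46975513,  0.18484453]), 'torque': array([ 0.00103742, -0.01990272,  0.0093564 ]), 'gripper_force': 0.0, 'gripper_width': 90.89259907336029}
top [439.3372185  -27.70437304 938.23203233]
slicer [(array([220., 122.,  53., 127.]), 0.89), (array([241., 192.,   8.,   9.]), 0.43)]
pin_neck [(array([218., 122.,  56., 127.]), 0.66), (array([243., 191.,   8.,  12.]), 0.38)]
clip []
fork [(array([337., 193.,  24.,  25.]), 0.69), (array([329., 140.,  25.,  26.]), 0.26)]
fork_tips [(array([335., 192.,  27.,  29.]), 0.64)]
clip_back [(array([241., 216.,  14.,  16.]), 0.68)]
salt_shaker [(array([329., 140.,  19.,  26.]), 0.64)]
spice_jar_a []
tin_a [(array([145., 208.,  35.,  25.]), 0.95)]
teaspoon [(array([424., 203.,  13.,  58.]), 0.59)]
side [ 99.6108178  901.8198111  492.47698142]
slicer [(array([152., 221.,  99.,  47.]), 0.95)]
pin_neck [(array([232., 238.,  11.,   8.]), 0.46)]
clip [(array([246., 175.,  16.,  38.]), 0.61), (array([153., 221.,  97.,  48.]), 0.37)]
fork [(array([187., 263.,  36.,  52.]), 0.49), (array([303., 193.,   5.,  17.]), 0.44)]
fork_tips [(array([154., 221.,  96.,  44.]), 0.62), (array([301., 191.,   8.,  18.]), 0.45)]
clip_back []
salt_shaker [(array([246., 174.,  16.,  36.]), 0.69)]
spice_jar_a [(array([275., 156.,  19.,  41.]), 0.96)]
tin_a [(array([188., 261.,  35.,  53.]), 0.56)]
teaspoon []
```

```bash
python3 - <<'E'
from h import *
f=cams.grab_frame("top");save(f,"t1.png",(140,105,300,170),2.6)
np.save("top.npy",f,allow_pickle=True)
f=cams.grab_frame("side");save(f,"s1.png",(130,140,200,190),3)
E
```

```text
(no output)
```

View pics/t1.png

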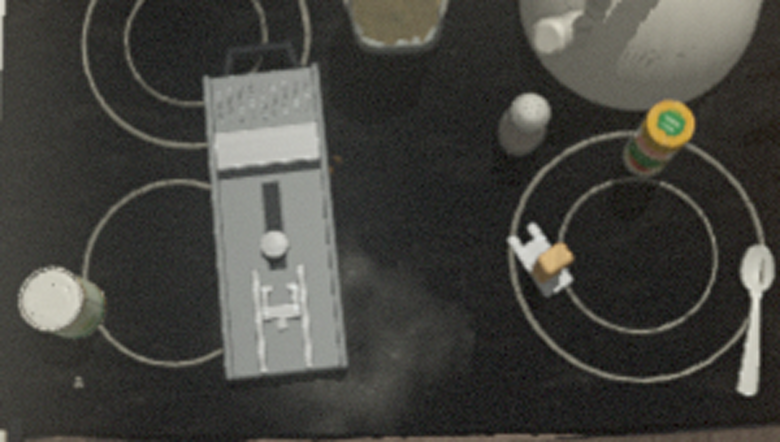

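View pics/s1.png

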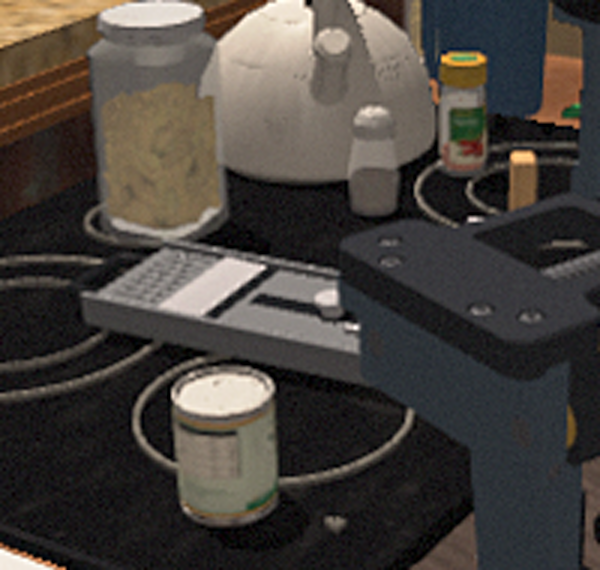

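The top crop shows the slicer with the pin head at full pixels ~(245,199) and the clip back bar at ~(248,225). The fork is at ~(352,205) with its prongs pointing up-left, between the shaker and the spoon. The side view shows the arm hiding the clip, and the fork standing with room around it.

```bash
cat >> h.py <<'E'
from scipy.optimize import least_squares
def cp(x,y,o=(140,105),s=2.6): return np.array([o[0]+(x+.5)/s-.5,o[1]+(y+.5)/s-.5])
def fit(f,model,pix,x0):
    def P(p): 
        c,s=np.cos(p[2]),np.sin(p[2]); return [(p[0]+c*m[0]-s*m[1],p[1]+s*m[0]+c*m[1],m[2]) for m in model]
    r=least_squares(lambda p:np.ravel([proj(f,X)-q for X,q in zip(P(p),pix)]),x0,x_scale=[100,100,1])
    return r.x,np.abs(r.fun).max(),P(r.x)
E
python3 - <<'E'
from h import *
f=np.load("top.npy",allow_pickle=True).item()
mod=[(-110,55,31),(-110,-55,31),(180,55,31),(180,-55,31)]
pix=[cp(228,378),cp(346,366),cp(204,78),cp(318,66)]
p,e,_=fit(f,mod,pix,[400,0,0]);print("slicer",p,np.degrees(p[2]),e)
c,s=np.cos(p[2]),np.sin(p[2])
def loc(X): d=X[:2]-p[:2]; return np.round([c*d[0]+s*d[1],-s*d[0]+c*d[1]],1)
for n,q,z in[("pin",(274,244),39.5),("clipback",(281.5,318),31),("tongue",(283,327),31),("railL0",(264,369),30),("railR0",(309,362),30),("railL1",(254,268),30),("railR1",(301,265),30),("slot near",(278,268),25),("slot far",(270,182),25)]:
    X=at_z(f,cp(*q),z);print(n,X.round(1),loc(X))
fm=[(44,11,5),(44,-11,5),(-22,15,5),(-22,-15,5),(0,0,64)]
fp=[cp(514,240),cp(533,228),cp(551,294),cp(572,283),cp(554,256)]
r,e,P=fit(f,fm,fp,[400,-250,.6]);print("fork",r,np.degrees(r[2]),e)
for n,q,z in[("salt",(515,145),5),("jar",(670,125),106),("spoon",(757,270),5),("tin",(51,300),72)]:print(n,at_z(f,cp(*q),z).round())
im=f["color"][:,:,::-1];
def big(x,y,w,h,s): return cv2.resize(im[y:y+h,x:x+w],None,fx=s,fy=s,interpolation=cv2.INTER_CUBIC)
a=big(322,175,60,50,8);b=big(215,185,65,65,8)
for X in P:
    u=(proj(f,X)-[322,175]+.5)*8;cv2.circle(a,tuple(int(v) for v in u),3,(0,0,255),1)
h=max(a.shape[0],b.shape[0]);cv2.imwrite("pics/z.png",cv2.resize(np.hstack([cv2.copyMakeBorder(i,0,h-i.shape[0],0,0,0) for i in(a,b)]),None,fx=.8,fy=.8))
E
```

```text
slicer [6.11982800e+02 9.47101038e+01 8.31596702e-02] 4.764698129825698 1.05486828932996
pin [620.2  96.   39.5] [8.3 0.6]
clipback [553.2  90.4  31. ] [-58.9   0.6]
tongue [545.  89.  31.] [-67.2  -0.1]
railL0 [507.5 106.5  30. ] [-103.2   20.4]
railR0 [512.9  65.8  30. ] [-101.2  -20.6]
railL1 [600.1 115.7  30. ] [-10.1  21.9]
railR1 [601.8  72.4  30. ] [-12.  -21.4]
slot near [600.5  94.3  25. ] [-11.5   0.5]
slot far [682.4 101.7  25. ] [70.8  1.1]
fork [ 5.95505084e+02 -1.56396746e+02  5.47560830e-01] 31.372924557620518 1.6416928654142566
salt [ 718. -131.    5.]
jar [ 701. -252.  106.]
spoon [ 591. -351.    5.]
tin [569. 289.  72.]
```

View pics/z.png

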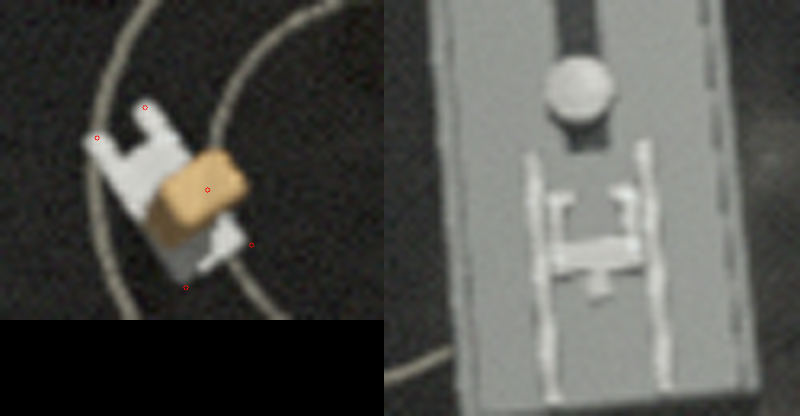

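The overlay matches the fork (yaw ≈31.4°). In the slicer's axes the clip back sits at x ≈ -59 and the pin at x ≈ +8. I'm now moving to above the fork.

apply_moves:
  increments:
    - [1,0.0183,-0.0342,-0.002,0,0,-6.25]
    - [1,0.0183,-0.0342,-0.002,0,0,-6.25]
    - [1,0.0183,-0.0342,-0.002,0,0,-6.25]
    - [1,0.0183,-0.0342,-0.002,0,0,-6.25]
    - [1,0.0183,-0.0342,-0.002,0,0,-6.25]

```text
time_s: 1.62
ee_pos: [321.0, 354.9, 183.8]
ee_rot: [180.0, 0.0, 125.0]
force: [0.4, 0.8, 0.1]
gripper_width: 91.1
gripper_force: 0.0
```

apply_moves:
  increments:
    - [1,0.0183,-0.0342,-0.002,0,0,-6.25]
    - [1,0.0183,-0.0342,-0.002,0,0,-6.25]
    - [1,0.0183,-0.0342,-0.002,0,0,-6.25]
    - [1,0.0183,-0.0342,-0.002,0,0,-6.25]
    - [1,0.0183,-0.0342,-0.002,0,0,-6.25]

```text
time_s: 2.03
ee_pos: [412.7, 183.7, 174.0]
ee_rot: [179.9, -0.0, 93.7]
force: [0.8, 0.7, -0.1]
gripper_width: 91.2
gripper_force: 0.0
```

apply_moves:
  increments:
    - [1,0.0183,-0.0342,-0.002,0,0,-6.25]
    - [1,0.0183,-0.0342,-0.002,0,0,-6.25]
    - [1,0.0183,-0.0342,-0.002,0,0,-6.25]
    - [1,0.0183,-0.0342,-0.002,0,0,-6.25]
    - [1,0.0183,-0.0342,-0.002,0,0,-6.25]

```text
time_s: 2.45
ee_pos: [504.3, 12.5, 163.9]
ee_rot: [180.0, -0.0, 62.4]
force: [0.8, 0.7, 0.4]
gripper_width: 91.6
gripper_force: 0.0
```

apply_moves:
  increments:
    - [1,0.0183,-0.0342,-0.002,0,0,-6.25]
    - [1,0.0183,-0.0342,-0.002,0,0,-6.25]
    - [1,0.0183,-0.0342,-0.002,0,0,-6.25]
    - [1,0.0183,-0.0342,-0.002,0,0,-6.25]
    - [1,0,0,0,0,0,0]

```text
time_s: 2.87
ee_pos: [579.8, -128.4, 155.0]
ee_rot: [179.8, -0.0, 37.3]
force: [0.8, 0.0, -0.3]
gripper_width: 91.3
gripper_force: 0.0
```

```bash
python3 - <<'E'
from h import *
f=cams.grab_frame("side");np.save("side.npy",f,allow_pickle=True)
print(status.state()["ee_pos"])
im=f["color"][:,:,::-1]
def T(p,m): c,s=np.cos(p[2]),np.sin(p[2]); return (p[0]+c*m[0]-s*m[1],p[1]+s*m[0]+c*m[1],m[2])
fk=[595.5,-156.4,.5476];sl=[612,94.7,.0832]
pts=[T(fk,m) for m in[(44,11,5),(44,-11,5),(-22,15,0),(-22,-15,0),(10,14,64),(-10,14,64),(10,-14,64),(-10,-14,64)]]
ps=[T(sl,m) for m in[(-110,55,31),(180,55,31),(-110,-55,31),(8.3,0,39.5),(-59,17,31),(-59,-17,31)]]
def crop(P,x,y,w,h,s):
    a=cv2.resize(im[y:y+h,x:x+w],None,fx=s,fy=s,interpolation=cv2.INTER_CUBIC)
    for X in P:
        u=(proj(f,X)-[x,y]+.5)*s;cv2.circle(a,tuple(int(v) for v in u),3,(0,0,255),1)
    return a
a=crop(pts,275,170,50,50,7);b=crop(ps,150,210,130,70,6)
h=max(a.shape[0],b.shape[0]);cv2.imwrite("pics/z2.png",cv2.resize(np.hstack([cv2.copyMakeBorder(i,0,h-i.shape[0],0,0,0) for i in(a,b)]),None,fx=.7,fy=.7))
E
```

```text
[ 577.90498912 -125.37202816  154.96159476]
```

View pics/z2.png

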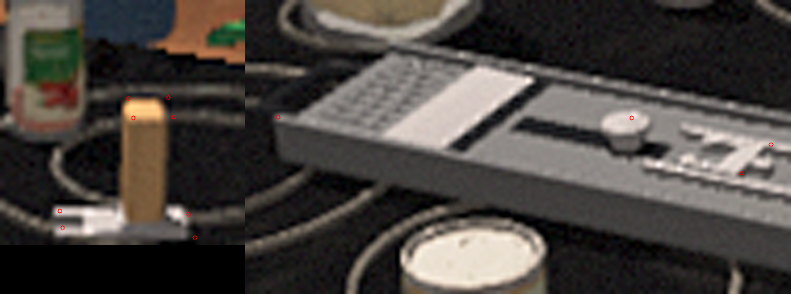

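The side view agrees with the top-view estimates to about 1 px (≈2 mm in x), so I'm shifting x by about 1 mm and aligning over the fork.

apply_moves:
  increments:
    - [1,0.0093,-0.0155,-0.02,0,0,-3]
    - [1,0.0093,-0.0155,-0.02,0,0,-3]
    - [1,0,0,-0.01,0,0,0]
    - [1,0,0,0,0,0,0]
    - [1,0,0,0,0,0,0]

```text
time_s: 3.33
ee_pos: [594.5, -152.0, 105.6]
ee_rot: [-179.9, 0.1, 31.9]
force: [-0.5, -0.2, 0.3]
gripper_width: 91.2
gripper_force: 0.0
```

apply_moves:
  increments:
    - [1,0.0015,-0.0035,-0.02,0,0,0]
    - [1,0,0,-0.02,0,0,0]
    - [1,0,0,-0.02,0,0,0]
    - [1,0,0,-0.008,0,0,0]
    - [1,0,0,0,0,0,0]
  newtons: 40

```text
time_s: 3.75
ee_pos: [595.7, -155.6, 37.1]
ee_rot: [-179.9, 0.1, 31.9]
force: [-0.6, 0.0, 0.5]
gripper_width: 91.2
gripper_force: 0.0
```

apply_moves:
  increments:
    - [-1,0,0,0,0,0,0]
    - [-1,0,0,0,0,0,0]
    - [-1,0,0,0,0,0,0]
    - [-1,0,0,0,0,0,0]
    - [-1,0,0,0,0,0,0]
  newtons: 40

```text
time_s: 4.17
ee_pos: [597.4, -157.0, 38.6]
ee_rot: [179.9, -0.1, 31.8]
force: [-0.4, -0.1, 0.2]
gripper_width: 61.1
gripper_force: 0.0
```

apply_moves:
  increments:
    - [-1,0,0,0,0,0,0]
    - [-1,0,0,0,0,0,0]
    - [-1,0,0,0,0,0,0]
    - [-1,0,0,0,0,0,0]
    - [-1,0,0,0,0,0,0]

```text
time_s: 4.58
ee_pos: [596.8, -156.9, 37.7]
ee_rot: [-180.0, 0.0, 31.8]
force: [-0.5, -0.0, 0.0]
gripper_width: 27.7
gripper_force: 32.7
```

Gripped at 27.7 mm. Lifting it and carrying it to behind the clip.

apply_moves:
  increments:
    - [-1,0,0,0.015,0,0,0]
    - [-1,0,0,0.025,0,0,0]
    - [-1,0,0,0.03,0,0,0]
    - [-1,-0.0105,0.024,0,0,0,-2.7]
    - [-1,-0.0105,0.024,0,0,0,-2.7]

```text
time_s: 5.0
ee_pos: [577.4, -109.5, 109.7]
ee_rot: [179.8, -0.2, 26.1]
force: [0.0, 0.6, -1.4]
gripper_width: 27.3
gripper_force: 40.0
```

apply_moves:
  increments:
    - [-1,-0.0105,0.024,0,0,0,-2.7]
    - [-1,-0.0105,0.024,0,0,0,-2.7]
    - [-1,-0.0105,0.024,0,0,0,-2.7]
    - [-1,-0.0105,0.024,0,0,0,-2.7]
    - [-1,-0.0105,0.024,0,0,0,-2.7]

```text
time_s: 5.42
ee_pos: [522.5, 12.2, 107.6]
ee_rot: [-180.0, 0.0, 12.7]
force: [-0.4, -0.2, -0.4]
gripper_width: 27.4
gripper_force: 40.0
```

apply_moves:
  increments:
    - [-1,-0.0105,0.024,0,0,0,-2.7]
    - [-1,-0.01,0.024,0,0,0,-2.7]
    - [-1,-0.01,0.025,0,0,0,-2.7]
    - [-1,0,0,0,0,0,0]
    - [-1,0,0,0,0,0,0]

```text
time_s: 5.83
ee_pos: [492.4, 84.9, 107.8]
ee_rot: [180.0, 0.0, 4.9]
force: [-0.0, 0.4, -1.3]
gripper_width: 27.2
gripper_force: 40.0
```

```bash
python3 - <<'E'
from h import *
f=cams.grab_frame("top");np.save("top2.npy",f,allow_pickle=True)
save(f,"t2.png",(205,180,80,90),7)
s=status.state();print(s["ee_pos"],s["ee_rot"],s["force"],s["gripper_width"])
E
```

```text
[492.97681207  84.13284084 107.80483838] [ 1.79965750e+02 -1.65324460e-02  4.87426043e+00] [-0.19390482  0.37926668 -0.31899192] 27.13678596013018
```

View pics/t2.png

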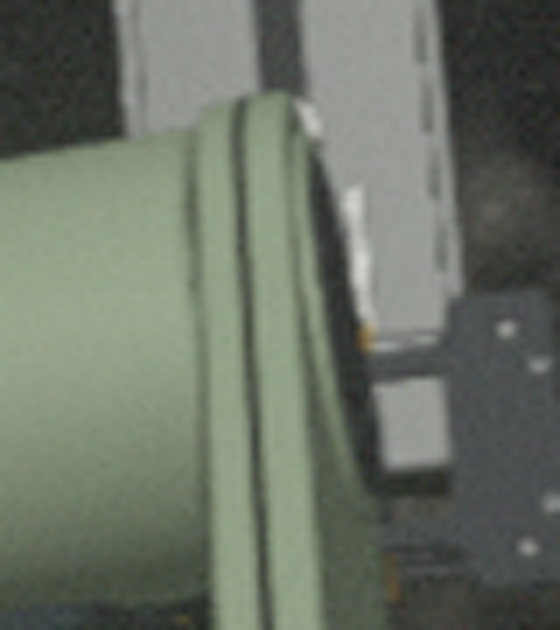

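The arm hides the fork from the top camera, so I'm lowering it partway and checking from the side.

apply_moves:
  increments:
    - [-1,0,0.0005,-0.02,0,0,0]
    - [-1,0,0,-0.012,0,0,0]
    - [-1,0,0,0,0,0,0]

```text
time_s: 6.13
ee_pos: [491.4, 83.3, 73.6]
ee_rot: [180.0, 0.3, 4.7]
force: [-0.5, -1.1, -1.5]
gripper_width: 27.4
gripper_force: 40.0
```

```bash
python3 - <<'E'
from h import *
f=cams.grab_frame("side");np.save("side2.npy",f,allow_pickle=True)
s=status.state();p=s["ee_pos"];print(p,s["ee_rot"],s["force"])
im=f["color"][:,:,::-1]
def T(p,m): c,s=np.cos(p[2]),np.sin(p[2]); return (p[0]+c*m[0]-s*m[1],p[1]+s*m[0]+c*m[1],m[2])
sl=[612,94.7,.0832];fk=[492.9,84.6,.085];z=75.8-37.6
fk=[492.9,84.6,.085]
A=[T(sl,m) for m in[(-59,17,31),(-59,-17,31),(-110,55,31),(8.3,0,39.5),(-105,18.5,30),(-105,-18.5,30),(-10,18.5,30)]]
B=[T(fk,m) for m in[(44,15,z+5),(44,-15,z+5),(44,15,z),(10,14,z+64)]]
x,y,w,h,S=215,190,110,85,7
a=cv2.resize(im[y:y+h,x:x+w],None,fx=S,fy=S,interpolation=cv2.INTER_CUBIC)
for P,c in((A,(0,0,255)),(B,(255,80,0))):
  for X in P:
    u=(proj(f,X)-[x,y]+.5)*S;cv2.circle(a,tuple(int(v) for v in u),4,c,1)
cv2.imwrite("pics/s3.png",a)
E
```

```text
[492.35389615  83.45997586  74.72958041] [1.79967903e+02 1.64560059e-01 4.70824641e+00] [-0.80889386 -0.14357095  0.36236344]
```

View pics/s3.png

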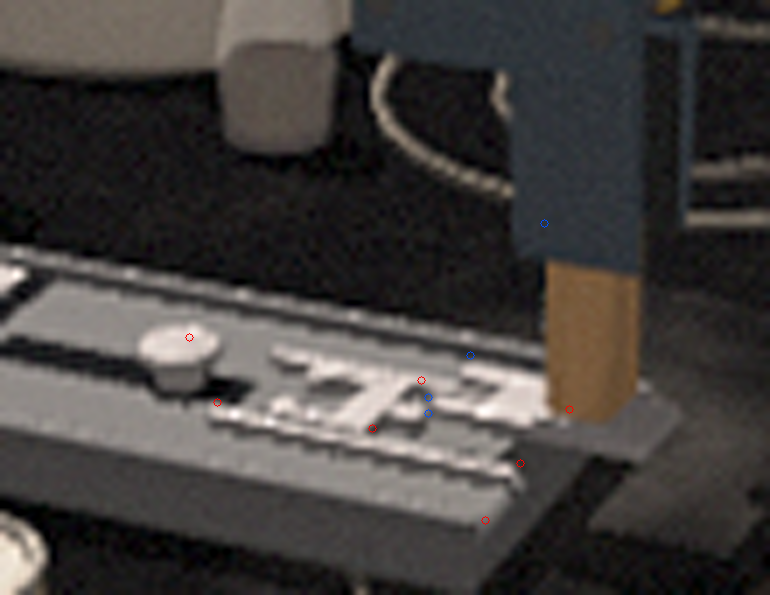

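```bash
python3 - <<'E'
from h import *
f=np.load("side2.npy",allow_pickle=True).item()
im=f["color"][:,:,::-1]
def T(p,m): c,s=np.cos(p[2]),np.sin(p[2]); return (p[0]+c*m[0]-s*m[1],p[1]+s*m[0]+c*m[1],m[2])
sl=[612,94.7,.0832];fk=[492.4,84,.0825];z=75-37.6
x,y,w,h,S=245,230,75,35,10
a=cv2.resize(im[y:y+h,x:x+w],None,fx=S,fy=S,interpolation=cv2.INTER_CUBIC);raw=a.copy()
def line(pose,ms,c):
  u=np.array([(proj(f,T(pose,m))+[-1.2,0]-[x,y]+.5)*S for m in ms]).astype(np.int32)
  cv2.polylines(a,[u],False,c,1,cv2.LINE_AA)
for s in(1,-1): line(sl,[(-105,18.5*s,30),(-10,18.5*s,30)],(0,0,255))
line(sl,[(-59,17,31),(-59,4,31),(-69.5,4,31),(-69.5,-4,31),(-59,-4,31),(-59,-17,31)],(0,160,0))
line(fk,[(-22,15,z+5),(44,15,z+5),(44,7,z+5),(30,7,z+5),(30,-7,z+5),(44,-7,z+5),(44,-15,z+5),(-22,-15,z+5)],(255,0,0))
cv2.imwrite("pics/s4.png",cv2.resize(np.vstack([raw,a]),None,fx=.85,fy=.85))
E
```

```text
(no output)
```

View pics/s4.png

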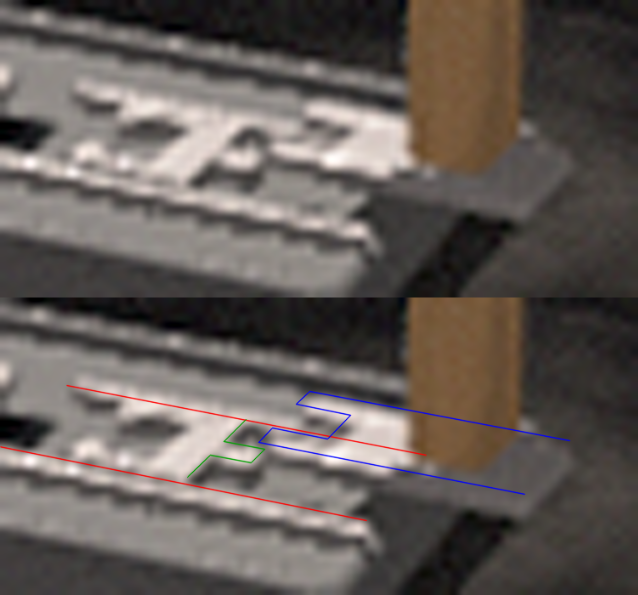

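The overlay matches within about 1 px. The prongs are centred in the guide, just behind the tongue. Lowering to about 2 mm above the deck.

apply_moves:
  increments:
    - [-1,0,0,-0.004,0,0,0]
    - [-1,0,0,-0.004,0,0,0]
    - [-1,0,0,-0.003,0,0,0]
    - [-1,0,0,0,0,0,0]
    - [-1,0,0,0,0,0,0]

```text
time_s: 6.6
ee_pos: [493.0, 84.5, 64.9]
ee_rot: [180.0, -0.0, 4.8]
force: [-0.8, 0.0, -1.0]
gripper_width: 27.5
gripper_force: 40.0
```

```bash
python3 - <<'E'
from h import *
for _ in range(4):
    f=cams.grab_frame("side");s=status.state();print(s["ee_pos"].round(1),s["force"].round(1))
r=finder.boxes_of("clip","side");print(r[:2])
E
```

```text
[493.1  84.6  65. ] [-0.3  0.1 -1.2]
[493.1  84.6  65. ] [ 0.6 -0.8 -1.5]
[493.1  84.7  65. ] [ 0.   0.1 -1.1]
[493.1  84.7  65. ] [-0.4 -0.2 -1.2]
[{'rect': [185.3, 261.8, 33.5, 52.0], 'score': 0.64}, {'rect': [256.5, 241.1, 17.0, 11.6], 'score': 0.48}]
```

apply_moves:
  increments:
    - [-1,0.003,0.00025,0,0,0,0]
    - [-1,0.003,0.00025,0,0,0,0]
    - [-1,0.003,0.00025,0,0,0,0]
    - [-1,0.003,0.00025,0,0,0,0]
    - [-1,0.002,0.00017,0,0,0,0]

```text
time_s: 7.27
ee_pos: [507.5, 85.8, 64.8]
ee_rot: [180.0, -0.0, 4.8]
force: [0.9, -0.0, -0.8]
gripper_width: 27.2
gripper_force: 40.0
```

apply_moves:
  increments:
    - [-1,0.001,8e-05,0,0,0,0]
    - [-1,0.001,8e-05,0,0,0,0]
    - [-1,0.001,8e-05,0,0,0,0]
    - [-1,0.001,8e-05,0,0,0,0]
    - [-1,0.001,8e-05,0,0,0,0]

```text
time_s: 7.68
ee_pos: [511.8, 86.2, 64.7]
ee_rot: [180.0, 0.0, 4.8]
force: [0.7, -0.6, -1.2]
gripper_width: 27.2
gripper_force: 40.0
```

apply_moves:
  increments:
    - [-1,0.001,8e-05,0,0,0,0]
    - [-1,0.001,8e-05,0,0,0,0]
    - [-1,0.001,8e-05,0,0,0,0]
    - [-1,0.001,8e-05,0,0,0,0]
    - [-1,0.001,8e-05,0,0,0,0]

```text
time_s: 8.1
ee_pos: [517.0, 86.6, 64.8]
ee_rot: [180.0, -0.0, 4.8]
force: [-0.3, 0.2, -0.4]
gripper_width: 27.2
gripper_force: 40.0
```

```bash
python3 - <<'E'
from h import *
f=cams.grab_frame("side");np.save("side5.npy",f,allow_pickle=True);s=status.state();print(s["ee_pos"].round(1),s["force"].round(1))
save(f,"s5.png",(215,210,90,55),8)
E
```

```text
[517.3  86.6  64.8] [ 0.6  0.3 -0.5]
```

View pics/s5.png

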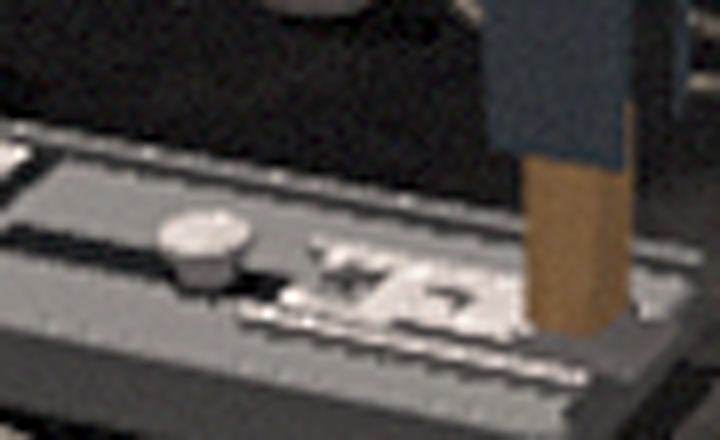

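The prongs bracket the tongue and the clip is sliding squarely in the guide. Pushing on slowly.

apply_moves:
  increments:
    - [-1,0.001,8e-05,0,0,0,0]
    - [-1,0.001,8e-05,0,0,0,0]
    - [-1,0.001,8e-05,0,0,0,0]
    - [-1,0.001,8e-05,0,0,0,0]
    - [-1,0.001,8e-05,0,0,0,0]

```text
time_s: 8.57
ee_pos: [522.0, 87.0, 64.8]
ee_rot: [180.0, -0.0, 4.8]
force: [0.5, 0.4, -0.8]
gripper_width: 26.8
gripper_force: 40.0
```

apply_moves:
  increments:
    - [-1,0.001,8e-05,0,0,0,0]
    - [-1,0.001,8e-05,0,0,0,0]
    - [-1,0.001,8e-05,0,0,0,0]
    - [-1,0.001,8e-05,0,0,0,0]
    - [-1,0.001,8e-05,0,0,0,0]

```text
time_s: 8.98
ee_pos: [527.0, 87.4, 64.8]
ee_rot: [180.0, 0.0, 4.8]
force: [0.4, -0.1, -1.1]
gripper_width: 27.1
gripper_force: 40.0
```

apply_moves:
  increments:
    - [-1,0.001,8e-05,0,0,0,0]
    - [-1,0.001,8e-05,0,0,0,0]
    - [-1,0.001,8e-05,0,0,0,0]
    - [-1,0.001,8e-05,0,0,0,0]
    - [-1,0.001,8e-05,0,0,0,0]

```text
time_s: 9.4
ee_pos: [532.0, 87.8, 64.8]
ee_rot: [180.0, 0.0, 4.8]
force: [-0.5, -0.5, -1.0]
gripper_width: 27.3
gripper_force: 40.0
```

apply_moves:
  increments:
    - [-1,0.0006,5e-05,0,0,0,0]
    - [-1,0.0006,5e-05,0,0,0,0]
    - [-1,0.0006,5e-05,0,0,0,0]
    - [-1,0.0006,5e-05,0,0,0,0]
    - [-1,0.0006,5e-05,0,0,0,0]

```text
time_s: 9.82
ee_pos: [535.0, 88.0, 64.8]
ee_rot: [180.0, -0.0, 4.8]
force: [-0.6, 0.0, -1.6]
gripper_width: 27.0
gripper_force: 40.0
```

apply_moves:
  increments:
    - [-1,0.0005,4e-05,0,0,0,0]
    - [-1,0.0005,4e-05,0,0,0,0]
    - [-1,0.0005,4e-05,0,0,0,0]
    - [-1,0.0005,4e-05,0,0,0,0]
    - [-1,0.0005,4e-05,0,0,0,0]

```text
time_s: 10.23
ee_pos: [537.4, 88.2, 64.8]
ee_rot: [180.0, 0.0, 4.8]
force: [-0.4, 0.3, -1.2]
gripper_width: 27.3
gripper_force: 40.0
```

apply_moves:
  increments:
    - [-1,0.0005,4e-05,0,0,0,0]
    - [-1,0.0005,4e-05,0,0,0,0]
    - [-1,0.0005,4e-05,0,0,0,0]
    - [-1,0.0005,4e-05,0,0,0,0]
    - [-1,0.0005,4e-05,0,0,0,0]

```text
time_s: 10.65
ee_pos: [539.9, 88.4, 64.8]
ee_rot: [180.0, 0.0, 4.8]
force: [-1.3, 0.3, -1.3]
gripper_width: 27.1
gripper_force: 40.0
```

apply_moves:
  increments:
    - [-1,0.0005,4e-05,0,0,0,0]
    - [-1,0.0005,4e-05,0,0,0,0]
    - [-1,0.0005,4e-05,0,0,0,0]
    - [-1,0.0005,4e-05,0,0,0,0]
    - [-1,0.0005,4e-05,0,0,0,0]

```text
time_s: 11.07
ee_pos: [542.4, 88.6, 64.8]
ee_rot: [180.0, 0.0, 4.8]
force: [0.4, 0.3, -1.0]
gripper_width: 27.6
gripper_force: 40.0
```

apply_moves:
  increments:
    - [-1,0.0005,4e-05,0,0,0,0]
    - [-1,0.0005,4e-05,0,0,0,0]
    - [-1,0.0005,4e-05,0,0,0,0]
    - [-1,0.0005,4e-05,0,0,0,0]
    - [-1,0.0005,4e-05,0,0,0,0]

```text
time_s: 11.48
ee_pos: [544.3, 88.8, 64.7]
ee_rot: [180.0, 0.1, 4.8]
force: [-2.0, 0.5, 0.3]
gripper_width: 27.2
gripper_force: 40.0
```

apply_moves:
  increments:
    - [-1,0.0004,3e-05,0,0,0,0]
    - [-1,0.0004,3e-05,0,0,0,0]
    - [-1,0.0004,3e-05,0,0,0,0]
    - [-1,0.0004,3e-05,0,0,0,0]
    - [-1,0.0004,3e-05,0,0,0,0]

```text
time_s: 11.9
ee_pos: [546.7, 89.0, 64.6]
ee_rot: [180.0, 0.0, 4.8]
force: [-2.7, 0.6, -0.6]
gripper_width: 27.2
gripper_force: 40.0
```

apply_moves:
  increments:
    - [-1,0.0004,3e-05,0,0,0,0]
    - [-1,0.0004,3e-05,0,0,0,0]
    - [-1,0.0004,3e-05,0,0,0,0]
    - [-1,0.0004,3e-05,0,0,0,0]
    - [-1,0.0004,3e-05,0,0,0,0]

```text
time_s: 12.32
ee_pos: [549.0, 89.1, 64.7]
ee_rot: [180.0, 0.0, 4.8]
force: [-2.7, 0.3, -0.2]
gripper_width: 27.3
gripper_force: 40.0
```

The pin is dragging at about 2.5 N. Continuing by feel.

apply_moves:
  increments:
    - [-1,0.0005,4e-05,0,0,0,0]
    - [-1,0.0005,4e-05,0,0,0,0]
    - [-1,0.0005,4e-05,0,0,0,0]
    - [-1,0.0005,4e-05,0,0,0,0]
    - [-1,0.0005,4e-05,0,0,0,0]

```text
time_s: 12.73
ee_pos: [551.4, 89.4, 64.8]
ee_rot: [180.0, 0.0, 4.8]
force: [-2.3, -0.1, -1.2]
gripper_width: 27.6
gripper_force: 40.0
```

apply_moves:
  increments:
    - [-1,0.0004,3e-05,0,0,0,0]
    - [-1,0.0004,3e-05,0,0,0,0]
    - [-1,0.0004,3e-05,0,0,0,0]
    - [-1,0.0004,3e-05,0,0,0,0]
    - [-1,0.0004,3e-05,0,0,0,0]

```text
time_s: 13.15
ee_pos: [553.4, 89.5, 64.8]
ee_rot: [180.0, -0.0, 4.8]
force: [-1.8, 0.9, -0.8]
gripper_width: 27.4
gripper_force: 40.0
```

apply_moves:
  increments:
    - [-1,0.0005,4e-05,0,0,0,0]
    - [-1,0.0005,4e-05,0,0,0,0]
    - [-1,0.0005,4e-05,0,0,0,0]
    - [-1,0.0005,4e-05,0,0,0,0]
    - [-1,0.0005,4e-05,0,0,0,0]

```text
time_s: 13.57
ee_pos: [555.9, 89.7, 64.8]
ee_rot: [180.0, 0.0, 4.8]
force: [-2.8, 1.0, -1.1]
gripper_width: 26.9
gripper_force: 40.0
```

apply_moves:
  increments:
    - [-1,0.0004,3e-05,0,0,0,0]
    - [-1,0.0004,3e-05,0,0,0,0]
    - [-1,0.0004,3e-05,0,0,0,0]
    - [-1,0.0004,3e-05,0,0,0,0]
    - [-1,0.0004,3e-05,0,0,0,0]

```text
time_s: 13.98
ee_pos: [557.9, 89.8, 64.8]
ee_rot: [180.0, -0.0, 4.8]
force: [-1.8, 0.7, -2.0]
gripper_width: 27.1
gripper_force: 40.0
```

apply_moves:
  increments:
    - [-1,0.0005,4e-05,0,0,0,0]
    - [-1,0.0005,4e-05,0,0,0,0]
    - [-1,0.0005,4e-05,0,0,0,0]
    - [-1,0.0005,4e-05,0,0,0,0]
    - [-1,0.0005,4e-05,0,0,0,0]

```text
time_s: 14.4
ee_pos: [560.4, 90.0, 64.7]
ee_rot: [180.0, 0.0, 4.8]
force: [-2.4, 0.0, -0.8]
gripper_width: 27.6
gripper_force: 40.0
```

apply_moves:
  increments:
    - [-1,0.0004,3e-05,0,0,0,0]
    - [-1,0.0004,3e-05,0,0,0,0]
    - [-1,0.0004,3e-05,0,0,0,0]
    - [-1,0.0004,3e-05,0,0,0,0]
    - [-1,0.0004,3e-05,0,0,0,0]

```text
time_s: 14.82
ee_pos: [562.4, 90.2, 64.8]
ee_rot: [180.0, 0.0, 4.8]
force: [-1.7, 0.9, -0.8]
gripper_width: 27.4
gripper_force: 40.0
```

apply_moves:
  increments:
    - [-1,0.0005,4e-05,0,0,0,0]
    - [-1,0.0005,4e-05,0,0,0,0]
    - [-1,0.0005,4e-05,0,0,0,0]
    - [-1,0.0005,4e-05,0,0,0,0]
    - [-1,0.0005,4e-05,0,0,0,0]

```text
time_s: 15.23
ee_pos: [564.9, 90.4, 64.8]
ee_rot: [180.0, 0.0, 4.8]
force: [-2.8, 1.5, -0.1]
gripper_width: 27.3
gripper_force: 40.0
```

apply_moves:
  increments:
    - [-1,0.0004,3e-05,0,0,0,0]
    - [-1,0.0004,3e-05,0,0,0,0]
    - [-1,0.0004,3e-05,0,0,0,0]
    - [-1,0.0004,3e-05,0,0,0,0]
    - [-1,0.0004,3e-05,0,0,0,0]

```text
time_s: 15.65
ee_pos: [566.9, 90.5, 64.8]
ee_rot: [180.0, 0.0, 4.8]
force: [-2.5, 1.1, -1.4]
gripper_width: 27.3
gripper_force: 40.0
```

apply_moves:
  increments:
    - [-1,0.0005,4e-05,0,0,0,0]
    - [-1,0.0005,4e-05,0,0,0,0]
    - [-1,0.0005,4e-05,0,0,0,0]
    - [-1,0.0005,4e-05,0,0,0,0]
    - [-1,0.0005,4e-05,0,0,0,0]

```text
time_s: 16.07
ee_pos: [569.5, 90.7, 64.8]
ee_rot: [180.0, 0.0, 4.8]
force: [-2.9, 0.1, -0.2]
gripper_width: 27.3
gripper_force: 40.0
```

apply_moves:
  increments:
    - [-1,0.0004,3e-05,0,0,0,0]
    - [-1,0.0004,3e-05,0,0,0,0]
    - [-1,0.0004,3e-05,0,0,0,0]
    - [-1,0.0004,3e-05,0,0,0,0]
    - [-1,0.0004,3e-05,0,0,0,0]

```text
time_s: 16.48
ee_pos: [571.4, 90.9, 64.8]
ee_rot: [180.0, 0.0, 4.8]
force: [-1.9, 1.3, -1.1]
gripper_width: 27.6
gripper_force: 40.0
```

apply_moves:
  increments:
    - [-1,0.0005,4e-05,0,0,0,0]
    - [-1,0.0005,4e-05,0,0,0,0]
    - [-1,0.0005,4e-05,0,0,0,0]
    - [-1,0.0005,4e-05,0,0,0,0]
    - [-1,0.0005,4e-05,0,0,0,0]

```text
time_s: 16.9
ee_pos: [573.9, 91.1, 64.8]
ee_rot: [180.0, 0.0, 4.8]
force: [-2.7, -0.1, -1.3]
gripper_width: 27.7
gripper_force: 40.0
```

apply_moves:
  increments:
    - [-1,0.0004,3e-05,0,0,0,0]
    - [-1,0.0004,3e-05,0,0,0,0]
    - [-1,0.0004,3e-05,0,0,0,0]
    - [-1,0.0004,3e-05,0,0,0,0]
    - [-1,0.0004,3e-05,0,0,0,0]

```text
time_s: 17.32
ee_pos: [575.9, 91.2, 64.8]
ee_rot: [180.0, -0.0, 4.8]
force: [-2.4, 0.9, -0.9]
gripper_width: 27.3
gripper_force: 40.0
```

apply_moves:
  increments:
    - [-1,0.0005,4e-05,0,0,0,0]
    - [-1,0.0005,4e-05,0,0,0,0]
    - [-1,0.0005,4e-05,0,0,0,0]
    - [-1,0.0005,4e-05,0,0,0,0]
    - [-1,0.0005,4e-05,0,0,0,0]

```text
time_s: 17.73
ee_pos: [578.4, 91.4, 64.8]
ee_rot: [180.0, -0.0, 4.8]
force: [-2.0, 1.4, -2.4]
gripper_width: 27.6
gripper_force: 40.0
```

apply_moves:
  increments:
    - [-1,0.0004,3e-05,0,0,0,0]
    - [-1,0.0004,3e-05,0,0,0,0]
    - [-1,0.0004,3e-05,0,0,0,0]
    - [-1,0.0004,3e-05,0,0,0,0]
    - [-1,0.0004,3e-05,0,0,0,0]

```text
time_s: 18.15
ee_pos: [580.4, 91.6, 64.8]
ee_rot: [180.0, 0.0, 4.8]
force: [-2.7, 0.6, -0.6]
gripper_width: 27.3
gripper_force: 40.0
```

apply_moves:
  increments:
    - [-1,0.0005,4e-05,0,0,0,0]
    - [-1,0.0005,4e-05,0,0,0,0]
    - [-1,0.0005,4e-05,0,0,0,0]
    - [-1,0.0005,4e-05,0,0,0,0]
    - [-1,0.0005,4e-05,0,0,0,0]

```text
time_s: 18.57
ee_pos: [582.9, 91.8, 64.8]
ee_rot: [180.0, -0.0, 4.8]
force: [-2.9, 0.5, -0.9]
gripper_width: 27.3
gripper_force: 40.0
```

apply_moves:
  increments:
    - [-1,0.0004,3e-05,0,0,0,0]
    - [-1,0.0004,3e-05,0,0,0,0]
    - [-1,0.0004,3e-05,0,0,0,0]
    - [-1,0.0004,3e-05,0,0,0,0]
    - [-1,0.0004,3e-05,0,0,0,0]

```text
time_s: 18.98
ee_pos: [584.2, 91.8, 64.8]
ee_rot: [180.0, 0.1, 4.8]
force: [-6.1, -0.1, 1.3]
gripper_width: 27.3
gripper_force: 40.0
```

The stop is reached at 584 mm and the force is climbing. One small step at a time from here.

apply_moves:
  increments:
    - [-1,0.0003,2e-05,0,0,0,0]
    - [-1,0.0003,2e-05,0,0,0,0]
    - [-1,0.0003,2e-05,0,0,0,0]
    - [-1,0.0003,2e-05,0,0,0,0]
    - [-1,0,0,0,0,0,0]

```text
time_s: 19.4
ee_pos: [584.6, 91.9, 64.8]
ee_rot: [180.0, 0.2, 4.8]
force: [-7.0, 0.7, 2.3]
gripper_width: 27.6
gripper_force: 40.0
```

apply_moves:
  increments:
    - [-1,0.0003,2e-05,0,0,0,0]
    - [-1,0.0003,2e-05,0,0,0,0]
    - [-1,0.0003,2e-05,0,0,0,0]
    - [-1,0,0,0,0,0,0]

```text
time_s: 19.73
ee_pos: [585.0, 91.8, 64.8]
ee_rot: [180.0, 0.2, 4.8]
force: [-8.0, 0.1, 3.4]
gripper_width: 27.7
gripper_force: 40.0
```

apply_moves:
  increments:
    - [-1,0.0003,2e-05,0.0002,0,0,0]
    - [-1,0.0003,2e-05,0.0002,0,0,0]
    - [-1,0.0003,2e-05,0,0,0,0]
    - [-1,0,0,0,0,0,0]

```text
time_s: 20.07
ee_pos: [585.5, 91.9, 65.0]
ee_rot: [180.0, 0.3, 4.8]
force: [-8.8, 0.6, 2.4]
gripper_width: 27.5
gripper_force: 40.0
```

apply_moves:
  increments:
    - [-1,0.0003,2e-05,0,0,0,0]
    - [-1,0.0003,2e-05,0,0,0,0]
    - [-1,0.0003,2e-05,0,0,0,0]
    - [-1,0,0,0,0,0,0]

```text
time_s: 20.4
ee_pos: [586.0, 91.9, 65.1]
ee_rot: [180.0, 0.3, 4.8]
force: [-8.8, -0.1, 3.1]
gripper_width: 27.5
gripper_force: 40.0
```

apply_moves:
  increments:
    - [-1,0.0003,2e-05,0,0,0,0]
    - [-1,0.0003,2e-05,0,0,0,0]
    - [-1,0.0003,2e-05,0,0,0,0]
    - [-1,0,0,0,0,0,0]

```text
time_s: 20.73
ee_pos: [586.6, 91.9, 65.1]
ee_rot: [180.0, 0.4, 4.8]
force: [-7.5, 0.9, 5.3]
gripper_width: 27.8
gripper_force: 40.0
```

apply_moves:
  increments:
    - [-1,0.0003,2e-05,0,0,0,0]
    - [-1,0.0003,2e-05,0,0,0,0]
    - [-1,0.0003,2e-05,0,0,0,0]
    - [-1,0,0,0,0,0,0]

```text
time_s: 21.07
ee_pos: [587.1, 91.9, 65.1]
ee_rot: [180.0, 0.4, 4.8]
force: [-10.2, -0.5, 4.5]
gripper_width: 27.6
gripper_force: 40.1
```

apply_moves:
  increments:
    - [-1,0.0003,2e-05,0,0,0,0]
    - [-1,0.0003,2e-05,0,0,0,0]
    - [-1,0.0002,2e-05,0,0,0,0]
    - [-1,0,0,0,0,0,0]

```text
time_s: 21.4
ee_pos: [592.0, 92.2, 65.3]
ee_rot: [180.0, -0.1, 4.8]
force: [0.8, 0.2, -0.6]
gripper_width: 26.9
gripper_force: 40.0
```

It snapped: force fell from 10 N to 0. Following up gently to confirm it's fully home.

apply_moves:
  increments:
    - [-1,0.0005,4e-05,0,0,0,0]
    - [-1,0.0005,4e-05,0,0,0,0]
    - [-1,0.0005,4e-05,0,0,0,0]
    - [-1,0,0,0,0,0,0]

```text
time_s: 21.73
ee_pos: [593.9, 92.5, 65.4]
ee_rot: [180.0, -0.1, 4.8]
force: [-0.2, 0.5, 0.2]
gripper_width: 27.4
gripper_force: 40.0
```

apply_moves:
  increments:
    - [-1,0.0005,4e-05,0,0,0,0]
    - [-1,0.0005,4e-05,0,0,0,0]
    - [-1,0,0,0,0,0,0]

```text
time_s: 21.98
ee_pos: [594.2, 92.6, 65.2]
ee_rot: [180.0, -0.0, 4.8]
force: [0.5, -0.4, -0.3]
gripper_width: 27.5
gripper_force: 40.0
```

apply_moves:
  increments:
    - [-1,0.0005,4e-05,0,0,0,0]
    - [-1,0.0005,4e-05,0,0,0,0]
    - [-1,0.0005,4e-05,0,0,0,0]
    - [-1,0.0005,4e-05,0,0,0,0]

```text
time_s: 22.32
ee_pos: [595.6, 92.7, 65.1]
ee_rot: [180.0, 0.0, 4.8]
force: [-1.0, 0.3, -0.1]
gripper_width: 27.3
gripper_force: 40.0
```

apply_moves:
  increments:
    - [-1,0.0005,4e-05,0,0,0,0]
    - [-1,0.0005,4e-05,0,0,0,0]
    - [-1,0,0,0,0,0,0]

```text
time_s: 22.57
ee_pos: [596.1, 92.7, 65.0]
ee_rot: [180.0, 0.1, 4.8]
force: [-3.1, -0.3, -0.1]
gripper_width: 27.4
gripper_force: 40.0
```

apply_moves:
  increments:
    - [-1,0.0003,2e-05,0,0,0,0]
    - [-1,0.0003,2e-05,0,0,0,0]
    - [-1,0,0,0,0,0,0]

```text
time_s: 22.82
ee_pos: [596.5, 92.7, 65.0]
ee_rot: [180.0, 0.1, 4.8]
force: [-5.8, -1.2, 2.1]
gripper_width: 27.2
gripper_force: 40.0
```

apply_moves:
  increments:
    - [-1,0.0003,2e-05,0,0,0,0]
    - [-1,0.0003,2e-05,0,0,0,0]
    - [-1,0,0,0,0,0,0]

```text
time_s: 23.07
ee_pos: [596.8, 92.8, 65.1]
ee_rot: [180.0, 0.2, 4.8]
force: [-6.0, 0.1, 2.3]
gripper_width: 27.5
gripper_force: 40.0
```

apply_moves:
  increments:
    - [-1,0.0004,3e-05,0,0,0,0]
    - [-1,0.0004,3e-05,0,0,0,0]
    - [-1,0,0,0,0,0,0]

```text
time_s: 23.32
ee_pos: [597.1, 92.8, 65.0]
ee_rot: [180.0, 0.2, 4.8]
force: [-7.3, -0.0, 3.3]
gripper_width: 27.3
gripper_force: 40.0
```

apply_moves:
  increments:
    - [-1,0.0004,3e-05,0,0,0,0]
    - [-1,0.0004,3e-05,0,0,0,0]
    - [-1,0,0,0,0,0,0]

```text
time_s: 23.57
ee_pos: [597.4, 92.8, 64.9]
ee_rot: [180.0, 0.3, 4.8]
force: [-7.8, -0.4, 3.0]
gripper_width: 27.2
gripper_force: 40.0
```

apply_moves:
  increments:
    - [-1,0.0004,3e-05,0.0002,0,0,0]
    - [-1,0.0004,3e-05,0.0001,0,0,0]
    - [-1,0,0,0,0,0,0]

```text
time_s: 23.82
ee_pos: [597.7, 92.8, 65.1]
ee_rot: [180.0, 0.4, 4.8]
force: [-8.7, -0.3, 4.1]
gripper_width: 27.4
gripper_force: 40.0
```

apply_moves:
  increments:
    - [-1,0.0004,3e-05,0,0,0,0]
    - [-1,0.0004,3e-05,0,0,0,0]
    - [-1,0,0,0,0,0,0]

```text
time_s: 24.07
ee_pos: [597.9, 92.8, 65.2]
ee_rot: [180.0, 0.4, 4.8]
force: [-9.8, -0.2, 5.5]
gripper_width: 27.9
gripper_force: 40.0
```

apply_moves:
  increments:
    - [-1,0.0004,3e-05,0.0003,0,0,0]
    - [-1,0.0004,3e-05,0.0003,0,0,0]
    - [-1,0,0,0,0,0,0]

```text
time_s: 24.32
ee_pos: [598.8, 92.9, 65.7]
ee_rot: [180.0, 0.4, 4.8]
force: [-8.7, -1.4, 4.8]
gripper_width: 27.0
gripper_force: 40.0
```

apply_moves:
  increments:
    - [-1,0.0004,3e-05,0.0002,0,0,0]
    - [-1,0.0004,3e-05,0,0,0,0]
    - [-1,0,0,0,0,0,0]

```text
time_s: 24.57
ee_pos: [599.4, 92.9, 65.9]
ee_rot: [180.0, 0.4, 4.8]
force: [-9.2, -1.1, 4.7]
gripper_width: 27.4
gripper_force: 40.0
```

```bash
python3 - <<'E'
from h import *
f=cams.grab_frame("side");np.save("side6.npy",f,allow_pickle=True);s=status.state();print(s["ee_pos"].round(1),s["force"].round(1))
save(f,"s6.png",(195,200,80,55),9)
E
```

```text
[599.4  92.9  65.9] [-9.2 -1.5  5.3]
```

View pics/s6.png

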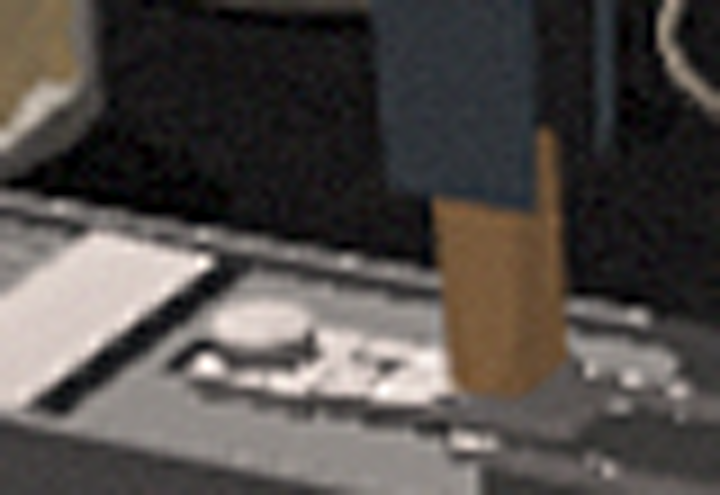

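The picture shows the clip's jaws around the neck, near jaw tip at (205,362) ahead of the head centre (262,322). The fork has tilted a few degrees in the grip, tips down. I'm checking the seating geometry numerically.

```bash
python3 - <<'E'
from h import *
f=np.load("side6.npy",allow_pickle=True).item()
im=f["color"][:,:,::-1]
sl=[612,94.7,.0832];c,s=np.cos(sl[2]),np.sin(sl[2])
sh=np.array([-1.2,0])
X=at_z(f,np.array([195+262.5/9-.5,200+323/9-.5])-sh,39.5);d=X[:2]-sl[:2];px=c*d[0]+s*d[1];print("pin x",px,-s*d[0]+c*d[1])
x,y,S=200,215,14;w,h=56,34
raw=cv2.resize(im[y:y+h,x:x+w],None,fx=S,fy=S,interpolation=cv2.INTER_CUBIC);a=raw.copy()
def T(m): return (sl[0]+c*m[0]-s*m[1],sl[1]+s*m[0]+c*m[1],m[2])
def line(ms,col):
  u=np.array([(proj(f,T(m))+sh-[x,y]+.5)*S for m in ms]).astype(np.int32);cv2.polylines(a,[u],True,col,1,cv2.LINE_AA)
t=np.linspace(0,2*np.pi,40)
line([(px+13*np.cos(k),.5+13*np.sin(k),39.5) for k in t],(0,0,255))
line([(px+i,j+.5,31) for i,j in[(12,17),(12,-17),(-20,-17),(-20,-4),(-30.5,-4),(-30.5,4),(-20,4),(-20,17)]],(0,160,0))
cv2.imwrite("pics/s7.png",cv2.resize(np.vstack([raw,a]),None,fx=.62,fy=.62))
E
```

```text
pin x 45.310634361746274 4.223028317110286
```

View pics/s7.png

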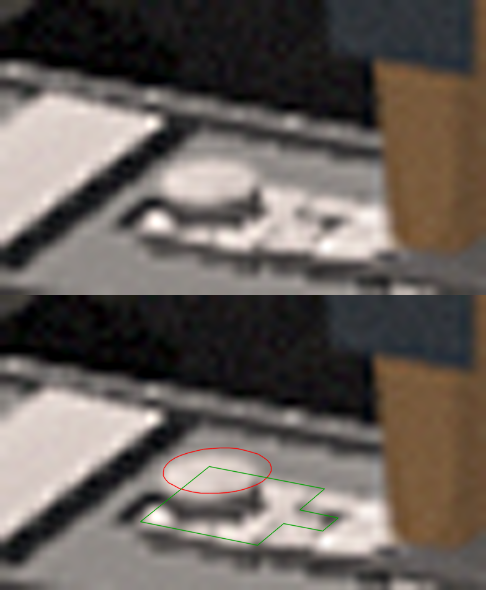

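The projected home outline of the clip matches the picture to about 1–2 mm. I'm backing off, levelling the fork with a firmer grip, and confirming with one clean push.

apply_moves:
  increments:
    - [-1,-0.003,-0.00025,0,0,0,0]
    - [-1,-0.004,-0.0003,0,0,0,0]
    - [-1,-0.004,-0.0003,0.001,0.15,-1.75,0]
    - [-1,0,0,0,0.15,-1.75,0]
    - [-1,0,0,0,0,0,0]
  newtons: 60

```text
time_s: 25.03
ee_pos: [592.2, 92.5, 67.7]
ee_rot: [-180.0, -3.7, 4.8]
force: [0.3, 0.1, -1.7]
gripper_width: 26.9
gripper_force: 60.0
```

```bash
python3 - <<'E'
from h import *
f=cams.grab_frame("side");np.save("side8.npy",f,allow_pickle=True);s=status.state();print(s["ee_pos"].round(1),s["ee_rot"].round(2),s["force"].round(1),s["gripper_force"])
# handle edge slopes: wood mask, per-row left/right
im=f["color"].astype(int)
for n in("side5.npy","side6.npy","side8.npy"):
    g=np.load(n,allow_pickle=True).item()["color"].astype(int)
    m=(g[...,0]-g[...,2]>40)&(g[...,0]>90); m[:205]=0;m[260:]=0;m[:,:225]=0;m[:,310:]=0
    rows=[(r,np.where(m[r])[0]) for r in range(205,260) if m[r].sum()>8]
    R=[a for a,_ in rows];print(n,R[0],R[-1],np.degrees(np.arctan(np.polyfit(R,[w.min() for _,w in rows],1)[0])).round(1),np.degrees(np.arctan(np.polyfit(R,[w.max() for _,w in rows],1)[0])).round(1))
E
```

```text
[592.8  92.5  67.9] [-179.99   -3.68    4.77] [ 0.5  0.1 -1.3] 59.97906804084778
side5.npy 231 250 0.8 -3.1
side6.npy 223 242 5.1 -0.6
side8.npy 224 241 -0.1 -7.4
```

apply_moves:
  increments:
    - [-1,-0.003,-0.00025,-0.0012,0,0,0]
    - [-1,0,0,-0.0012,0,0,0]
    - [-1,0,0,0,0,0,0]

```text
time_s: 25.33
ee_pos: [589.3, 92.2, 64.6]
ee_rot: [-180.0, -3.5, 4.8]
force: [0.1, 0.4, -0.6]
gripper_width: 27.1
gripper_force: 60.0
```

apply_moves:
  increments:
    - [-1,0.0005,4e-05,0,0,0,0]
    - [-1,0.0005,4e-05,0,0,0,0]
    - [-1,0.0005,4e-05,0,0,0,0]
    - [-1,0.0005,4e-05,0,0,0,0]
    - [-1,0,0,0,0,0,0]

```text
time_s: 25.75
ee_pos: [591.2, 92.3, 64.9]
ee_rot: [-180.0, -3.5, 4.8]
force: [0.9, -0.1, -0.7]
gripper_width: 27.0
gripper_force: 60.0
```

apply_moves:
  increments:
    - [-1,0.0005,4e-05,0,0,0,0]
    - [-1,0.0005,4e-05,0,0,0,0]
    - [-1,0.0005,4e-05,0,0,0,0]
    - [-1,0,0,0,0,0,0]

```text
time_s: 26.08
ee_pos: [592.6, 92.4, 64.9]
ee_rot: [-180.0, -3.5, 4.8]
force: [-0.4, -0.8, -0.4]
gripper_width: 26.9
gripper_force: 60.0
```

apply_moves:
  increments:
    - [-1,0.0004,3e-05,0,0,0,0]
    - [-1,0.0004,3e-05,0,0,0,0]
    - [-1,0.0004,3e-05,0,0,0,0]
    - [-1,0,0,0,0,0,0]

```text
time_s: 26.42
ee_pos: [593.7, 92.5, 64.9]
ee_rot: [-180.0, -3.5, 4.8]
force: [-0.3, -0.2, -0.8]
gripper_width: 26.8
gripper_force: 60.0
```

apply_moves:
  increments:
    - [-1,0.0004,3e-05,0,0,0,0]
    - [-1,0.0004,3e-05,0,0,0,0]
    - [-1,0.0004,3e-05,0,0,0,0]
    - [-1,0,0,0,0,0,0]

```text
time_s: 26.75
ee_pos: [594.5, 92.6, 64.8]
ee_rot: [-180.0, -3.5, 4.8]
force: [-1.0, 0.3, -0.7]
gripper_width: 26.7
gripper_force: 60.0
```

apply_moves:
  increments:
    - [-1,0.0004,3e-05,0,0,0,0]
    - [-1,0.0004,3e-05,0,0,0,0]
    - [-1,0,0,0,0,0,0]

```text
time_s: 27.0
ee_pos: [595.0, 92.6, 64.7]
ee_rot: [180.0, -3.4, 4.8]
force: [-2.6, -0.3, -0.0]
gripper_width: 26.9
gripper_force: 60.0
```

apply_moves:
  increments:
    - [-1,0.0004,3e-05,0,0,0,0]
    - [-1,0.0004,3e-05,0,0,0,0]
    - [-1,0,0,0,0,0,0]

```text
time_s: 27.25
ee_pos: [595.5, 92.6, 64.7]
ee_rot: [180.0, -3.4, 4.8]
force: [-3.6, -0.3, 0.8]
gripper_width: 26.6
gripper_force: 60.0
```

apply_moves:
  increments:
    - [-1,0.0004,3e-05,0,0,0,0]
    - [-1,0.0004,3e-05,0,0,0,0]
    - [-1,0,0,0,0,0,0]

```text
time_s: 27.5
ee_pos: [595.9, 92.7, 64.6]
ee_rot: [180.0, -3.3, 4.8]
force: [-5.8, -0.6, 2.8]
gripper_width: 27.1
gripper_force: 60.0
```

apply_moves:
  increments:
    - [-1,0.0004,3e-05,0.0003,0,0,0]
    - [-1,0.0004,3e-05,0.0003,0,0,0]
    - [-1,0,0,0,0,0,0]

```text
time_s: 27.75
ee_pos: [596.3, 92.7, 64.9]
ee_rot: [180.0, -3.3, 4.8]
force: [-6.3, -0.2, 1.6]
gripper_width: 27.2
gripper_force: 60.0
```

apply_moves:
  increments:
    - [-1,0.0004,3e-05,0,0,0,0]
    - [-1,0.0004,3e-05,0,0,0,0]
    - [-1,0,0,0,0,0,0]

```text
time_s: 28.0
ee_pos: [596.5, 92.7, 65.0]
ee_rot: [180.0, -3.2, 4.8]
force: [-7.3, 0.2, 3.2]
gripper_width: 27.1
gripper_force: 60.0
```

apply_moves:
  increments:
    - [-1,0.0004,3e-05,0,0,0,0]
    - [-1,0.0004,3e-05,0,0,0,0]
    - [-1,0,0,0,0,0,0]

```text
time_s: 28.25
ee_pos: [596.7, 92.7, 64.9]
ee_rot: [180.0, -3.2, 4.8]
force: [-8.5, -0.5, 3.9]
gripper_width: 27.1
gripper_force: 60.0
```

apply_moves:
  increments:
    - [-1,0.0004,3e-05,0.0003,0,0,0]
    - [-1,0.0004,3e-05,0.0002,0,0,0]
    - [-1,0,0,0,0,0,0]

```text
time_s: 28.5
ee_pos: [597.2, 92.7, 65.2]
ee_rot: [180.0, -3.1, 4.8]
force: [-9.3, -1.4, 3.6]
gripper_width: 26.9
gripper_force: 60.0
```

apply_moves:
  increments:
    - [-1,0.0004,3e-05,0,0,0,0]
    - [-1,0.0004,3e-05,0,0,0,0]
    - [-1,0,0,0,0,0,0]

```text
time_s: 28.75
ee_pos: [597.4, 92.7, 65.3]
ee_rot: [180.0, -3.0, 4.8]
force: [-9.5, -0.6, 3.5]
gripper_width: 26.9
gripper_force: 60.0
```

apply_moves:
  increments:
    - [-1,0.0004,3e-05,0,0,0,0]
    - [-1,0.0004,3e-05,0,0,0,0]
    - [-1,0,0,0,0,0,0]

```text
time_s: 29.0
ee_pos: [597.6, 92.7, 65.2]
ee_rot: [180.0, -3.0, 4.8]
force: [-10.7, -0.6, 6.1]
gripper_width: 27.0
gripper_force: 60.0
```

apply_moves:
  increments:
    - [-1,0.0004,3e-05,0.0003,0,0,0]
    - [-1,0.0004,3e-05,0.0003,0,0,0]
    - [-1,0,0,0,0,0,0]

```text
time_s: 29.25
ee_pos: [598.0, 92.8, 65.6]
ee_rot: [180.0, -2.9, 4.8]
force: [-10.9, -0.6, 5.4]
gripper_width: 27.4
gripper_force: 60.0
```

apply_moves:
  increments:
    - [-1,0.0004,3e-05,0,0,0,0]
    - [-1,0.0004,3e-05,0,0,0,0]
    - [-1,0,0,0,0,0,0]

```text
time_s: 29.5
ee_pos: [598.2, 92.8, 65.6]
ee_rot: [180.0, -2.8, 4.8]
force: [-13.0, -0.4, 6.7]
gripper_width: 26.9
gripper_force: 60.0
```

13 N with almost no movement and no further drop: the clip is home. Retreating, lifting, and checking the fork's tilt and the clip.

apply_moves:
  increments:
    - [-1,-0.004,-0.0003,0,0,0,0]
    - [-1,-0.005,-0.0004,0,0,0,0]
    - [-1,-0.006,-0.0005,0,0,0,0]
    - [-1,-0.01,-0.0008,0,0,0,0]
    - [-1,-0.01,-0.0008,0,0,0,0]

```text
time_s: 29.92
ee_pos: [569.0, 90.5, 67.0]
ee_rot: [-180.0, -3.7, 4.8]
force: [-0.0, 0.8, -1.4]
gripper_width: 27.1
gripper_force: 60.0
```

apply_moves:
  increments:
    - [-1,0,0,0.015,0,0,0]
    - [-1,0,0,0.03,0,0,0]
    - [-1,0,-0.02,0.015,0,0,0]
    - [-1,0,-0.035,0,0,0,0]
    - [-1,0,-0.035,0,0,0,0]

```text
time_s: 30.33
ee_pos: [569.5, 0.3, 128.6]
ee_rot: [180.0, -3.8, 4.9]
force: [0.2, -0.9, -1.4]
gripper_width: 27.3
gripper_force: 60.0
```

apply_moves:
  increments:
    - [-1,-0.005,-0.035,0,0,0,0]
    - [-1,-0.005,-0.035,0,0,0,0]
    - [-1,0,-0.02,0,0,0,0]
    - [-1,0,0,0,0,0,0]
    - [-1,0,0,0,0,0,0]

```text
time_s: 30.75
ee_pos: [558.4, -90.3, 126.8]
ee_rot: [-180.0, -3.6, 4.6]
force: [-0.1, 0.4, -1.1]
gripper_width: 27.3
gripper_force: 60.0
```

```bash
python3 - <<'E'
from h import *
f=cams.grab_frame("side");np.save("side9.npy",f,allow_pickle=True);s=status.state();p=s["ee_pos"];print(p.round(1),s["ee_rot"].round(2),s["force"].round(1))
u=proj(f,p).astype(int)
a=f["color"][u[1]-15:u[1]+40,u[0]-35:u[0]+35,::-1]; b=f["color"][215:250,200:260,::-1]
A=cv2.resize(a,None,fx=6,fy=6,interpolation=cv2.INTER_CUBIC);B=cv2.resize(b,None,fx=6,fy=6,interpolation=cv2.INTER_CUBIC)
B=cv2.copyMakeBorder(B,0,A.shape[0]-B.shape[0],0,0,0)
cv2.imwrite("pics/s9.png",np.hstack([A,B]));print(u)
E
```

```text
[558.4 -89.4 126.7] [-179.98   -3.55    4.72] [-0.2 -0.3 -0.8]
[307 177]
```

View pics/s9.png

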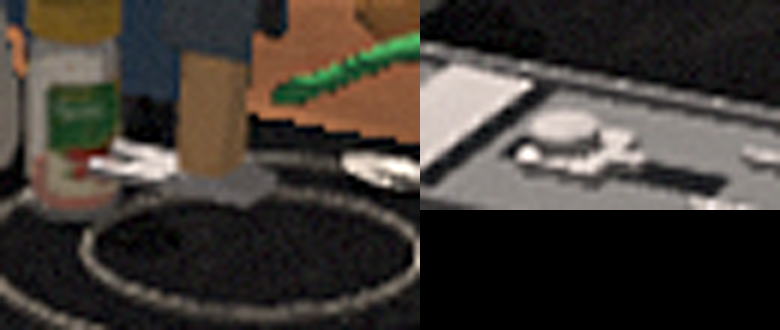

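The clip is tight around the pin under the head in the right-hand crop. In the left-hand crop the fork hangs roughly upright and clear. Working out its residual tilt numerically, with no more pictures.

```bash
python3 - <<'E'
from h import *
from scipy.spatial.transform import Rotation as Ro
def meas(n,box):
    g=np.load(n,allow_pickle=True).item();c=cv2.GaussianBlur(g["color"],(3,3),0).astype(int)
    m=(c[...,0]-c[...,2]>35)&(c[...,0]>85)&(c[...,0]-c[...,1]<55);k=np.zeros_like(m);x,y,w,h=box;k[y:y+h,x:x+w]=1;m&=k
    R=[r for r in range(y,y+h) if m[r].sum()>6]
    cx=[np.where(m[r])[0].mean() for r in R];lf=[np.where(m[r])[0].min() for r in R]
    return g,R[0],R[-1],[np.degrees(np.arctan(np.polyfit(R,v,1)[0])) for v in(cx,lf)]
def pred(g,p,yaw,th):
    M=Ro.from_euler("z",yaw,degrees=True)*Ro.from_euler("y",th,degrees=True)
    a,b=[proj(g,np.array(p)+M.apply([0,0,z])) for z in(-25,0)]
    return np.degrees(np.arctan((b[0]-a[0])/(b[1]-a[1])))
for n,box,p in(("side5.npy",(278,229,20,20),(517.3,86.6,64.8)),("side6.npy",(242,222,20,19),(599.4,92.9,65.9)),("side8.npy",(240,224,22,17),(592.8,92.5,67.9)),("side9.npy",(300,171,15,17),(558.4,-89.4,126.7))):
    g,a,b,s=meas(n,box);print(n,a,b,np.round(s,1),[round(pred(g,p,4.8,t),1) for t in(-5,0,5)])
E
```

```text
side5.npy 231 248 [ 0.4 -0. ] [np.float64(-5.7), np.float64(-0.5), np.float64(4.5)]
side6.npy 223 240 [5.  4.2] [np.float64(-3.7), np.float64(1.2), np.float64(6.0)]
side8.npy 224 240 [-3.6 -2.9] [np.float64(-3.9), np.float64(1.1), np.float64(5.9)]
side9.npy 172 187 [-6.4 -5. ] [np.float64(-6.4), np.float64(-1.4), np.float64(3.6)]
```

Both cues say the fork is tips-up by about the tool's own pitch, so I'm bringing the tool back to vertical and descending.

apply_moves:
  increments:
    - [-1,0,0,-0.02,-0.15,1.77,0]
    - [-1,0,0,-0.02,-0.15,1.77,0]
    - [-1,0,0,-0.02,0,0,0]
    - [-1,0,0,-0.015,0,0,0]
    - [-1,0,0,0,0,0,0]

```text
time_s: 31.22
ee_pos: [556.3, -87.4, 48.5]
ee_rot: [-179.9, 0.4, 4.9]
force: [-0.9, -0.1, -0.6]
gripper_width: 27.2
gripper_force: 60.0
```

```bash
python3 - <<'E'
from h import *
for _ in range(3): f=cams.grab_frame("side")
s=status.state();p=s["ee_pos"];print(p.round(1),s["ee_rot"].round(2),s["force"].round(1))
np.save("side10.npy",f,allow_pickle=True)
# blade vs model: light-blade mask left extreme and lowest right pixel
for q in("fork","fork_tips"): print(q,[(np.round(r["rect"],1),round(r["score"],2)) for r in finder.boxes_of(q,"side")][:3])
from scipy.spatial.transform import Rotation as Ro
for th in(-3,0,3):
    M=Ro.from_euler("z",4.8,degrees=True)*Ro.from_euler("y",th,degrees=True)
    pts=[proj(f,p+M.apply([x,y,z-37.6])) for x,y,z in[(44,-11,5),(44,11,2.5),(-22,15,0),(-22,-15,5)]];print(th,np.round(pts,1).tolist())
x,y=proj(f,p+np.array([0,0,-25])).astype(int)
g=cv2.cvtColor(f["color"],cv2.COLOR_RGB2GRAY)
print(x,y);print(g[y-4:y+14:1,x-26:x+20:2])
E
```

```text
[559.3 -88.7  52.4] [ 1.7998e+02 -4.0000e-02  4.8400e+00] [-0.2  0.1  0.4]
fork [(array([291.2, 202.5,  23. ,  25.9]), 0.59)]
fork_tips []
-3 [[290.0, 215.2], [286.4, 219.5], [312.2, 227.1], [316.8, 220.3]]
0 [[290.6, 216.2], [287.0, 220.5], [313.1, 226.8], [317.5, 220.0]]
3 [[291.3, 217.2], [287.8, 221.6], [313.9, 226.5], [318.2, 219.7]]
306 217
[[ 50  14  21  22  23  21  19  21  20  42  69  95  91  96  93  79  75  64
   60  69  68  91  74]
 [ 84  81  13   8  22  20  24  19  21  18  53  91  97  93  91  83  86  92
   89  87  67  62  58]
 [ 75 120  81  44   7  22  14  20  23  19  48  95  96  91  86  80  57  50
   50  52  51  37  29]
 [ 48  67 111  80  87  19   8   4   4  23  49  94  96  95  87  82  41  17
   27  18  15  25  20]
 [ 29  33  55  77 114 130 166 118  64  23  40  89  95  94  88  80  35  14
   27  19  20  16  23]
 [ 17  23  25  48  50 173 213 185 166 151 121  89  95  97  82  83 107  23
   26  20  25  13  18]
 [ 22  20  19  12  16  59  94 143 219 227 192  88 101  93  86  84 136  15
   18  13  10  34  40]
 [ 25  14  23  19 147 110  84 151 212 211 195  82  93  94  79  83  82 12
[... 295 characters left out ...]
 80  17  20  17   4]
 [ 27  28  31  19  19  29  58  78  72  76  93  97  94  95  93  86  81  91
   52  18  20  22   4]
 [ 25  29  27  19  24  18   1  11  26  54  75  82  85  95  97  96  90  83
   21  21  18  20  12]
 [ 22  26  26  21  23  12  12  15   8   2   2  22  49  73  84  84  98  54
   25  25  27  29  15]
 [ 27  31  30  31  19  30  29  22  17   6  12   0   8  12  19  39  70  28
   27  25  25  28   9]
 [ 20  24  30  26  20  27  22  33  24   6  19   8   3  14   3  19  12  14
   25  23  28  19   8]
 [ 31  34  32  19  31  14  13   9  18  16  17  20  16   4   2   2   6  13
   15  11  27  10  14]
 [ 24  26  16  20  16   5  12  15  19  20  15   4   4   9   9   0   8  12
    8  13   6  21   8]]
```

apply_moves:
  increments:
    - [-1,0,0,-0.005,0,0,0]
    - [-1,0,0,-0.004,0,0,0]
    - [-1,0,0,-0.002,0,0,0]
    - [-1,0,0,0,0,0,0]
    - [-1,0,0,0,0,0,0]

```text
time_s: 31.88
ee_pos: [558.5, -89.6, 40.4]
ee_rot: [-180.0, 0.1, 4.8]
force: [0.2, -1.4, -0.8]
gripper_width: 27.0
gripper_force: 60.0
```

apply_moves:
  increments:
    - [-1,0,0,-0.001,0,0,0]
    - [-1,0,0,-0.001,0,0,0]
    - [-1,0,0,0,0,0,0]
    - [-1,0,0,0,0,0,0]

```text
time_s: 32.22
ee_pos: [558.6, -89.6, 38.6]
ee_rot: [180.0, 0.0, 4.8]
force: [0.7, 0.1, -0.9]
gripper_width: 27.0
gripper_force: 60.0
```

apply_moves:
  increments:
    - [-1,0,0,-0.0005,0,0,0]
    - [-1,0,0,-0.0003,0,0,0]
    - [-1,0,0,0,0,0,0]
    - [-1,0,0,0,0,0,0]

```text
time_s: 32.55
ee_pos: [558.4, -89.5, 38.1]
ee_rot: [180.0, 0.1, 4.8]
force: [-1.8, 0.4, 5.1]
gripper_width: 27.4
gripper_force: 60.0
```

apply_moves:
  increments:
    - [-1,0,0,-0.0005,0,0,0]
    - [-1,0,0,-0.0003,0,0,0]
    - [-1,0,0,0,0,0,0]
    - [-1,0,0,0,0,0,0]

```text
time_s: 32.88
ee_pos: [558.0, -89.5, 37.8]
ee_rot: [-180.0, 0.1, 4.8]
force: [-4.0, 0.3, 8.7]
gripper_width: 27.1
gripper_force: 60.0
```

It touched down within 1 mm of the expected height. Easing the grip so the blade settles, then opening.

apply_moves:
  increments:
    - [-1,0,0,0,0,0,0]
    - [-1,0,0,0,0,0,0]
    - [-1,0,0,0,0,0,0]
  newtons: 5

```text
time_s: 33.13
ee_pos: [558.2, -89.1, 37.3]
ee_rot: [-180.0, 0.1, 4.8]
force: [-2.8, 1.1, 5.9]
gripper_width: 27.7
gripper_force: 5.0
```

apply_moves:
  increments:
    - [0.0,0,0,0,0,0,0]
    - [0.2,0,0,0,0,0,0]
    - [0.4,0,0,0,0,0,0]
    - [0.6,0,0,0,0,0,0]
    - [0.6,0,0,0,0,0,0]

```text
time_s: 33.55
ee_pos: [558.7, -89.6, 36.7]
ee_rot: [180.0, 0.0, 4.8]
force: [-0.6, 0.5, 0.4]
gripper_width: 58.4
gripper_force: 0.0
```

apply_moves:
  increments:
    - [0.6,0,0,0,0,0,0]
    - [0.6,0,0,0,0,0,0]
    - [0.6,0,0,0,0,0,0]
    - [0.6,0,0,0,0,0,0]
    - [0.6,0,0,0,0,0,0]

```text
time_s: 33.97
ee_pos: [558.6, -89.5, 37.0]
ee_rot: [180.0, 0.0, 4.8]
force: [0.0, -0.0, -0.7]
gripper_width: 72.7
gripper_force: 0.0
```

Released. Moving straight up, then back towards the base to clear the view.

apply_moves:
  increments:
    - [0.6,0,0,0.01,0,0,0]
    - [0.6,0,0,0.025,0,0,0]
    - [0.6,0,0,0.03,0,0,0]
    - [0.6,0,0,0.035,0,0,0]
    - [0.6,0,0,0.035,0,0,0]

```text
time_s: 34.38
ee_pos: [558.1, -89.4, 174.0]
ee_rot: [-180.0, 0.1, 4.8]
force: [1.0, 0.2, -0.4]
gripper_width: 72.7
gripper_force: 0.0
```

apply_moves:
  increments:
    - [0.6,-0.03,0,0.02,0,0,0]
    - [0.6,-0.035,0,0,0,0,0]
    - [0.6,-0.035,0,0,0,0,0]
    - [0.6,-0.035,0,0,0,0,0]
    - [0.6,-0.03,0,0,0,0,0]

```text
time_s: 34.8
ee_pos: [391.2, -89.3, 192.6]
ee_rot: [180.0, 0.0, 4.8]
force: [-0.5, 0.3, -0.2]
gripper_width: 72.6
gripper_force: 0.0
```

```bash
python3 - <<'E'
from h import *
from scipy.spatial.transform import Rotation as Ro
s=status.state();print(s["time_s"],s["ee_pos"].round(1),s["force"].round(1))
for cam in("side","top"):
    f=cams.grab_frame(cam)
    for q in("fork","clip","tin_a","spice_jar_a","salt_shaker","teaspoon"): print(cam,q,[(np.round(r["rect"],1),round(r["score"],2)) for r in finder.boxes_of(q,cam)][:2])
    P=[proj(f,np.array([558.6,-89.5,0])+Ro.from_euler("z",4.8,degrees=True).apply([x,y,z])) for x in(-22,44) for y in(-15,15) for z in(0,5)]+[proj(f,np.array([558.6,-89.5,64])+Ro.from_euler("z",4.8,degrees=True).apply([x,y,0])) for x in(-10,10) for y in(-14,14)]
    P=np.array(P);print("expected upright fork rect",P.min(0).round(1),np.ptp(P,axis=0).round(1))
E
```

```text
34.8 [391.2 -89.3 192.6] [-0.5  0.3 -0.2]
side fork [(array([288.6, 203.9,  25.3,  27.3]), 0.78)]
side clip []
side tin_a [(array([184. , 264.3,  37.9,  51.3]), 0.56)]
side spice_jar_a [(array([276.1, 157.2,  17.7,  41.6]), 0.97)]
side salt_shaker [(array([244.2, 175.7,  19.9,  34.4]), 0.81)]
side teaspoon [(array([328.6, 186.6,  46.8,  16.5]), 0.42)]
expected upright fork rect [286.8 200.4] [31.  32.2]
top fork [(array([312.8, 208.6,  18.3,  25.9]), 0.7)]
top clip [(array([148.8, 206.8,  33.1,  26. ]), 0.72), (array([235.9, 180.9,  12. ,  15.5]), 0.52)]
top tin_a [(array([147.5, 207.2,  31.6,  28. ]), 0.65)]
top spice_jar_a [(array([379.1, 141.4,  27.4,  28.3]), 0.91)]
top salt_shaker []
top teaspoon [(array([421.8, 202.6,  16.3,  57.4]), 0.92)]
expected upright fork rect [315.2 205.8] [16.7 28.4]
```

```bash
python3 - <<'E'
from h import *
f=cams.grab_frame("top");g=cv2.cvtColor(f["color"],cv2.COLOR_RGB2GRAY).astype(np.float32)
sl=[612,94.7,.0832];c,s=np.cos(sl[2]),np.sin(sl[2])
def row(y,z,xs): 
    P=np.array([proj(f,(sl[0]+c*x-s*y,sl[1]+s*x+c*y,z)) for x in xs],np.float32)
    return cv2.remap(g,P[None,:,0],P[None,:,1],cv2.INTER_LINEAR)[0].astype(int)
xs=np.arange(-10,76,2)
print("x  ",xs.tolist())
for y in(-14,-11,-2,0,2,11,14): print(y,row(y,31,xs).tolist())
E
```

```text
x   [-10, -8, -6, -4, -2, 0, 2, 4, 6, 8, 10, 12, 14, 16, 18, 20, 22, 24, 26, 28, 30, 32, 34, 36, 38, 40, 42, 44, 46, 48, 50, 52, 54, 56, 58, 60, 62, 64, 66, 68, 70, 72, 74]
-14 [153, 153, 152, 151, 151, 153, 150, 152, 152, 152, 153, 151, 153, 153, 152, 153, 151, 143, 137, 155, 184, 189, 205, 203, 202, 202, 197, 188, 182, 175, 171, 173, 186, 199, 186, 165, 153, 153, 152, 153, 153, 154, 149]
-11 [152, 151, 148, 148, 150, 147, 147, 149, 150, 150, 155, 153, 153, 153, 153, 149, 148, 122, 120, 153, 199, 199, 206, 205, 199, 187, 174, 173, 175, 179, 183, 194, 211, 213, 194, 164, 150, 150, 151, 153, 154, 153, 148]
-2 [70, 68, 70, 68, 70, 71, 70, 71, 68, 71, 71, 69, 75, 102, 150, 153, 152, 160, 169, 172, 186, 183, 154, 120, 143, 174, 186, 189, 193, 198, 203, 206, 207, 203, 195, 167, 116, 78, 70, 89, 122, 144, 149]
0 [70, 71, 71, 69, 71, 71, 70, 71, 68, 69, 70, 72, 78, 116, 171, 188, 187, 188, 190, 183, 186, 173, 142, 116, 153, 178, 186, 187, 191, 196, 199, 201, 202, 201, 197, 183, 133, 83, 71, 90, 124, 145, 149]
2 [69, 71, 69, 68, 70, 71, 70, 73, 69, 66, 67, 71, 75, 115, 170, 196, 198, 195, 193, 188, 185, 162, 119, 117, 159, 180, 185, 183, 188, 192, 194, 194, 195, 197, 194, 180, 136, 82, 69, 90, 126, 149, 147]
11 [145, 143, 140, 139, 140, 141, 143, 143, 143, 144, 144, 149, 147, 145, 143, 141, 136, 131, 131, 152, 194, 194, 194, 186, 160, 130, 152, 163, 172, 176, 177, 182, 184, 187, 178, 159, 141, 141, 143, 145, 149, 151, 149]
14 [151, 151, 149, 148, 150, 150, 150, 150, 150, 149, 149, 152, 152, 151, 151, 149, 147, 136, 129, 143, 193, 198, 203, 202, 193, 170, 166, 153, 152, 161, 168, 188, 195, 198, 191, 161, 152, 150, 150, 151, 149, 149, 145]
```

The top view puts the clip origin at x ≈ 48 and the pin axis at ≈ 47.5 in the slicer's axes, so the clip is fully home. Handing in.

```bash
python3 -c "
from workcell import env
print(env.job_done())"
```

```text
the job is handed in; nothing more can be done
None
```

The clip is snapped fully home on the pin's neck, and the fork tool is standing upright and released on the bare range top. The job is handed in at about 35 s, but I viewed 11 pictures where the limit was 10.

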